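# Gauge the blind bore of a radiator tank

## Robot

A 7-joint arm with a two-finger parallel gripper is mounted at the origin on the work surface. World frame = base frame: x ahead of the robot, y to its left, z up, the work surface at z = 0. Lengths are in m, angles in rad, forces in N, time in s.
With the tool pointing down it reaches from about 0.425 to 0.875 m from the base axis. Payload 8.4 kg.
Tool frame: the origin (TCP) lies midway between the tips of the shut fingers; the grasp point (between the pads) lies bot.hold_point_z behind it (bot.hold_point_z is the distance from the TCP to the grasp point, in m); z points along the fingers, y is the line along which they close (so a half turn about z gives the same grasp; the last joint's range is limited). The gripper opens to 87 mm and grips with 3 to 60 N. Pads are 19 mm wide; open, the fingers measure 117 mm over their backs; the gripper's body (75 mm by 190 mm) begins 51 mm behind the grasp point.
Start: joints at [-1.32, 0.333, 0.04, 1.465, -0.013, 1.343, -0.059], TCP at [0.223, 0.611, 0.188] pointing down, gripper open.
Joint ranges: [-2.58, 2.58], [-0.38, 2.09], [-1.3, 1.39], [0.25, 2.4], [-1.5, 4.64], [0.08, 2.09], [-2.65, 2.65]. Speed limits (rad/s): [2.22, 2.22, 2.79, 2.79, 3.14, 3.14, 3.14].

## Interface

Orientations are given as a rotation vector (axis times angle).
In Python, from cell import bot, vision gives the robot as it stands.
- The arm moves only by the tool carry_out, never from a script. Its arguments are lists of equal length, an entry for each row: "delta_pos": the shift along the tool's x, y, z in mm, a list of three; "turn": the turn, a rotation vector about the tool's x, y, z in degrees, a list of three; "fingers": the gripper's target within -1 to 1 (shut at 1, half-way at 0, fully open at -1). In form: {"delta_pos": [[dx, dy, dz], ...], "turn": [[rx, ry, rz], ...], "fingers": [fingers, ...]}. A call has 1 to 12 rows; each row shifts and turns the commanded pose from where the row before left it, along the tool's axes as they then stand; what a row does not reach is not made up. A row lasts 1/10 s, in which the tool goes at most 50 mm and 8.59 degrees, less where a joint would pass 70% of its speed; a pose out of reach is approached as far as the arm can. A call is refused whole if a number of a shift passes 50 or a number of a turn 8.59, either way. A call with a gripper value outside its range is refused whole. The fingers move at their own pace and stop on an object; "force" is the grip in N (left out, the last holds). Time passes only in rows, so rows that do not move let the fingers close. It gives the time, the measured TCP pose, the force, the opening and the grip force at its end, in the units of the state.
- bot.get_state(): the state, without advancing time (a new reading comes with each control period).
- vision.read_camera(name): name is "scene" or "top" or "wrist"; returns the picture (480x640x3 uint8, red, green, blue); there is no depth.
- vision.camera_info(name): a dict with "camera_matrix" (3x3 intrinsics, pixels), "position" and "attitude" of the camera in the world. Camera axes: x right, y up, looking along -z (the intrinsics and any distortion apply to the point x, -y, -z); pixel columns grow to the right and rows downward; lengths in m; the calibration is good to about 2 mm. A picture is of the moment at which its call begins: read the wrist's pose just before it. camera_info takes no time and is no camera call; for the wrist camera it gives the pose at the moment of the call.
- bot.hand_in(): hands the job in; it is judged then, once.
The state is a dict: "time_s": time; "joint_positions": joint angles; "joint_velocities": joint speeds; "tau": joint torques, N m; "position": TCP position; "eef_rot": TCP orientation; "ft_force": force on the tool from outside, world axes, zero at the start; "torque": the same for the moment, N m; "grip_width": opening from 0.0 (shut) to 1.0 (fully open); "gripper_force": force on a finger pad.
Only numpy, scipy, OpenCV 4.12 (cv2) and the standard library are available. Lean on these libraries where they do the work, as an engineer would, in place of code of your own. Each camera call takes 0.05 s, during which the arm holds its last target. There are 200 camera calls.

## Task

Take the depth rod, the one with the square head, out of the wooden rack and lower it upright and gently into the narrow bore of the thick-walled boss on the aluminium radiator tank (not the wide hose neck) until you feel it bottom, still holding it. Then let go and leave it standing in the bore, so that its travel can be read off the rings on its shaft.

Things in the scene. Friction and masses are not known exactly. Their poses are not given: they have to be found in the camera images.
- depth_rod: Bare steel rod 170 mm long, 0.25 kg, upright in one of the rack's holes. Shaft 16 mm thick (foot tapered to 10 mm over 6 mm) with fine dark rings every 10 mm; on top a square block head, 28 by 28 mm, its sides along the rod's and the rack's x and y, from 130 to 170 mm above the foot, to grip it by. Origin: centre of the foot's end face; z up along the rod.
- rack: Fixed wooden block 80 (x) by 220 (y) by 60 mm high with three upright holes, 19 mm wide and 45 mm deep, in a row along its y, 70 mm apart, the middle one at its centre. One holds the depth rod (which one varies), the others shorter pins with a ball head and a crossbar, 125 mm high over the bench. Grip a head on its -x and +x sides. Origin: centre of the underside, z up.
- tank: Fixed aluminium radiator end tank, a ribbed block 106 (x) by 240 (y) by 75 mm high. On its top, along y: at -80 mm the thick-walled round boss with the bore to gauge, at 0 a closed plug 22 mm tall, at +75 mm the thin-walled hose neck (56 mm wide, 40 mm tall, not to be used). Origin: centre of the underside, z up.
- bore_mouth (a point): Centre of the mouth of the bore, on the top face of the boss, 100 mm above the bench. The boss is 48 mm in outer diameter and 25 mm tall; the bore is upright, 26 mm wide, with a flat solid floor 50 to 80 mm below this point: how deep is not known beforehand. Axes as the tank's.
Not all that is in view belongs to the job. What is shaped like the depth_rod but green is not meant.

How it is judged:
On the way, in this order (a step that is already met when the one before it is completed fails the run):
1. the depth rod is held by the fingers and lifted clear of the rack (height (world z) of depth_rod above 0.08 m and contact force between depth_rod and the fingers above 1 N), for 0.1 s.
2. the rod's foot is in the bore, more than 45 mm deep, bearing on the tank and at a standstill while the fingers still hold it (z of depth_rod in the frame of bore_mouth below -0.045 m and horizontal distance between depth_rod and bore_mouth below 0.015 m and contact force between depth_rod and tank above 1 N and contact force between depth_rod and the fingers above 1 N and linear speed of depth_rod below 0.008 m/s), for 0.1 s.
At the end, for the whole second after the job is handed in: The depth rod stands at rest in the bore, released: its foot more than 45 mm below the mouth and within 15 mm of the bore's axis, bearing on the tank, leaning less than 20 degrees (z of depth_rod in the frame of bore_mouth below -0.045 m and horizontal distance between depth_rod and bore_mouth below 0.015 m and angle between depth_rod's own z axis and vertical below 0.35 rad and contact force between depth_rod and tank above 0.3 N and linear speed of depth_rod below 0.02 m/s); the robot touches nothing.
It fails at once if the rod is driven into the tank with more than 80 N (contact force between depth_rod and tank above 80 N).
It also fails if it takes over 51 s, if anything falls off the work surface, if the arm or the gripper's body presses on something with over 40 N, if the wrist force passes 120 N, or if a joint passes its speed limit or range.

## Working session

There is one attempt and no reset: what is moved stays moved. The work goes in short steps, Python scripts to look and compute and a tool call to move; the robot and the scene stay as the last step left them, time stands still between calls to the robot, and variables do not carry over. Pictures are saved under pics/ and viewed, at most 10 in all, crops included, and the job is handed in when it is done.

Besides the shell and the picture viewer there is one more tool, called after "Emit:" by a JSON object that holds its "name" and its "arguments". carry_out: Moves the arm, as the interface text tells. Its arguments: {"type":"object","properties":{"delta_pos":{"type":"array","items":{"type":"array","items":{"type":"number"}}},"turn":{"type":"array","items":{"type":"array","items":{"type":"number"}}},"fingers":{"type":"array","items":{"type":"number"}},"force":{"type":"number"}},"required":["delta_pos","turn","fingers"]}

```bash
mkdir -p pics; python3 - <<'E'
from cell import bot, vision
import cv2
for n in("top","scene"):
    cv2.imwrite(f"pics/{n}.png",vision.read_camera(n)[:,:,::-1])
    i=vision.camera_info(n);print(n,i)
print(bot.get_state(),bot.hold_point_z)
E
```

```text
top {'camera_matrix': array([[441.98542434,   0.        , 316.60143412],
       [  0.        , 441.98542434, 240.00837061],
       [  0.        ,   0.        ,   1.        ]]), 'position': array([0.39067264, 0.01295734, 0.83336269]), 'attitude': array([ 0.08938696, -0.10801041, -1.58748333])}
scene {'camera_matrix': array([[491.85617341,   0.        , 317.85974812],
       [  0.        , 491.85617341, 241.35980377],
       [  0.        ,   0.        ,   1.        ]]), 'position': array([0.89591551, 0.47264545, 0.66658402]), 'attitude': array([0.37260951, 1.00436554, 2.29406408])}
{'time_s': 0.1, 'joint_positions': array([-1.32022669,  0.33384782,  0.03986779,  1.46620254, -0.01340592,
        1.34329481, -0.05852172]), 'joint_velocities': array([ 0.0007666 , -0.00251113,  0.00185753, -0.0027696 , -0.00184969,
       -0.00018731,  0.00084428]), 'tau': array([ 6.05691646e-03, -6.57819271e+01,  1.34144917e+00, -4.04698634e+01,
       -5.94823225e-02,  4.10456909e-02,  4.32952208e-05]), 'position': array([0.22259925, 0.61017889, 0.18673364]), 'eef_rot': array([-5.46643318e-01, -3.09349735e+00,  2.32011448e-03]), 'ft_force': array([-0.87942563, -0.59639713,  0.13985699]), 'torque': array([ 0.02627181, -0.10826657,  0.01357524]), 'gripper_force': 0.0, 'grip_width': 1.0016324787879305} 0.0187
```

View pics/top.png

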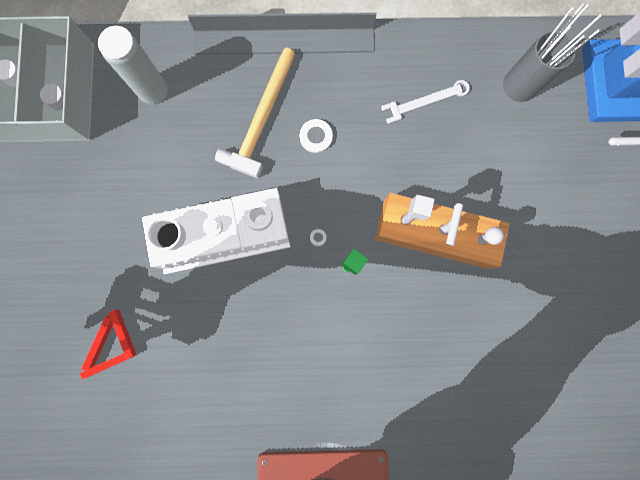

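View pics/scene.png

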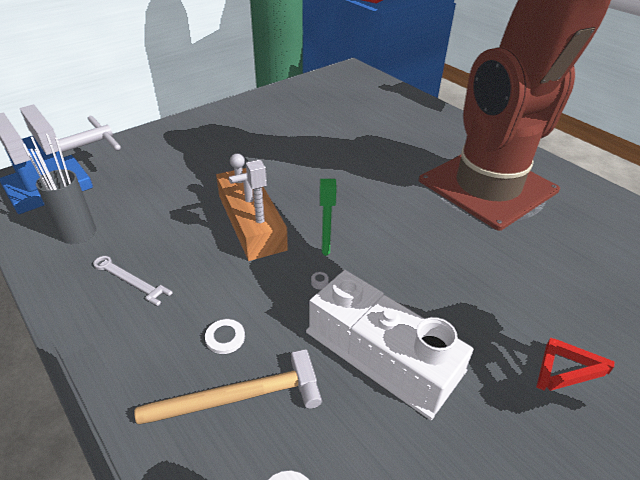

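Top view: +x is up and +y is left. Candidates for the rod:
- square steel head at top (421,207), scene (257,175)
- green look-alike at top (355,262), scene (328,190)
- crossbar pin at (454,224)
- ball pin at (492,236)

I choose the steel square head, in the rack's +y hole. The boss is at top (259,215) and the wide neck at (168,235). Next I check both in a close crop.

```bash
python3 - <<'E'
import cv2,numpy as np
t=cv2.imread("pics/top.png");s=cv2.imread("pics/scene.png")
R=lambda im,x,y,w,h,f:cv2.resize(im[y:y+h,x:x+w],None,fx=f,fy=f,interpolation=cv2.INTER_CUBIC)
a=R(t,370,175,150,100,5); b=R(t,140,180,160,100,5)
cv2.imwrite("pics/c1.png",np.vstack([cv2.resize(a,(600,400))[:300],]) if 0 else a)
cv2.imwrite("pics/c2.png",b)
E
```

```text
(no output)
```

View pics/c1.png

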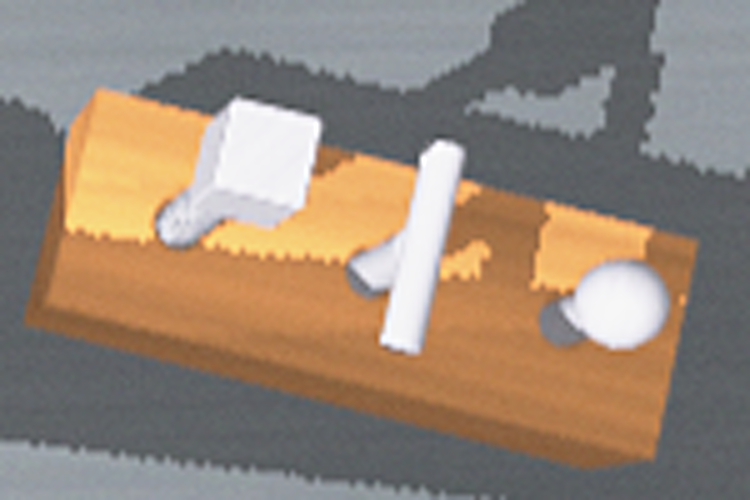

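View pics/c2.png

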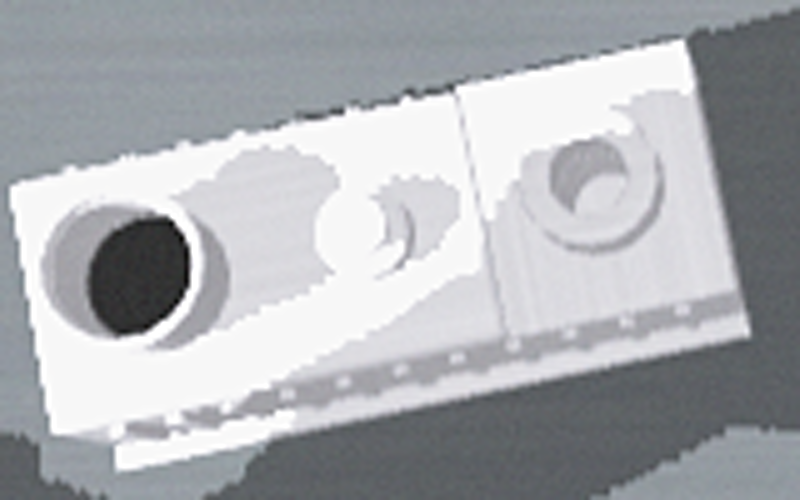

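The head is a white steel block at top about (423.6,206), leaning on a ringed shaft. It is the depth rod. The boss mouth centre is at about (258.4,215.2), with a narrow bore and a thick wall.

```bash
cat >h.py <<'E'
import numpy as np
from scipy.spatial.transform import Rotation as Ro
from cell import bot, vision
def ray(info,u,v,z):
    K=info["camera_matrix"];d=np.linalg.inv(K)@[u,v,1];d=Ro.from_rotvec(info["attitude"]).apply(d*[1,-1,-1])
    p=np.array(info["position"]);return p+d*(z-p[2])/d[2]
def proj(info,P):
    c=Ro.from_rotvec(info["attitude"]).inv().apply(np.atleast_2d(P)-info["position"])*[1,-1,-1]
    q=c@info["camera_matrix"].T;return q[:,:2]/q[:,2:]
E
python3 - <<'E'
from h import *
i=vision.camera_info("top")
A=lambda x,y,z:ray(i,370+x/5,175+y/5,z).round(4)
B=lambda x,y,z:ray(i,140+x/5,180+y/5,z).round(4)
h=A(268,155,.185);m=B(591,177,.1);print("head",h,np.hypot(*h[:2]),"mouth",m)
hc=[A(*c,.185) for c in((238,97),(322,118),(300,212),(216,190))];print("headcorners",hc)
rc=[A(*c,.06) for c in((102,88),(697,240),(655,460))];print("rack",rc,np.linalg.norm(rc[0]-rc[1]),np.linalg.norm(rc[1]-rc[2]))
tc=[B(*c,.075) for c in((12,185),(685,40),(745,295),(50,435))];print("tank",tc,np.linalg.norm(tc[0]-tc[1]),np.linalg.norm(tc[1]-tc[2]))
d=rc[0]-rc[1];print("rack yaw deg",np.degrees(np.arctan2(-d[0],d[1])))
d=tc[0]-tc[1];print("tank yaw",np.degrees(np.arctan2(-d[0],d[1])), "mouth pred from corners",np.mean(tc,0)-d/np.linalg.norm(d)*.08)
d=rc[0]-rc[1];print("rod hole pred",(rc[0]+rc[2])/2+d/np.linalg.norm(d)*.07)
s=vision.camera_info("scene");print("scene proj head,mouth",proj(s,[h,m]))
R=Ro.from_rotvec(bot.get_state()["eef_rot"]).as_matrix();print(R.round(3))
print(vision.camera_info("wrist"))
E
```

```text
head [ 0.5207 -0.1567  0.185 ] 0.543767762928256 mouth [0.5265 0.1008 0.1   ]
headcorners [array([ 0.5386, -0.1486,  0.185 ]), array([ 0.5317, -0.1735,  0.185 ]), array([ 0.5032, -0.1654,  0.185 ]), array([ 0.5103, -0.1406,  0.185 ])]
rack [array([ 0.5712, -0.131 ,  0.06  ]), array([ 0.5123, -0.341 ,  0.06  ]), array([ 0.4343, -0.3204,  0.06  ])] 0.21810366801133815 0.08067440734210567
tank [array([0.5319, 0.3042, 0.075 ]), array([0.5793, 0.0707, 0.075 ]), array([0.4888, 0.0507, 0.075 ]), array([0.4449, 0.2887, 0.075 ])] 0.23826248131000405 0.09268360157007281
rack yaw deg -15.667543498954172
tank yaw 11.474995173430768 mouth pred from corners [0.52714022 0.10017407 0.075     ]
rod hole pred [ 0.52165385 -0.15830086  0.06      ]
scene proj head,mouth [[256.02967543 164.1435449 ]
 [348.02267362 284.66309646]]
[[-0.939  0.343 -0.   ]
 [ 0.343  0.939 -0.001]
 [-0.    -0.001 -1.   ]]
{'camera_matrix': array([[345.78472281,   0.        , 320.90995929],
       [  0.        , 345.78472281, 236.28192574],
       [  0.        ,   0.        ,   1.        ]]), 'position': array([0.14766523, 0.6380309 , 0.38353027]), 'attitude': array([-0.26140033, -0.18045871,  1.21164297])}
```

```bash
cat >>h.py <<'E'
def arc(target,yaw,n,st=None):
    "uniform row (mm in tool frame, deg about tool z) bringing the vertical tool to target xy with tool-y heading yaw"
    st=st or bot.get_state();R=Ro.from_rotvec(st["eef_rot"]).as_matrix()
    a0=np.degrees(np.arctan2(R[1,1],R[0,1]));dw=(yaw-a0+180)%360-180;w=dw/n
    M=sum(Ro.from_euler("z",w*k,degrees=True).as_matrix() for k in range(n))@R
    d=np.array(target)-st["position"]
    s=np.linalg.solve(M,[d[0],d[1],d[2]])*1000
    P=st["position"]+np.cumsum([Ro.from_euler("z",w*k,degrees=True).as_matrix()@R@s/1000 for k in range(n)],0)
    return s.round(2),-w,"radii",np.hypot(P[:,0],P[:,1]).round(2)
E
python3 - <<'E'
from h import *
p=bot.get_state()["position"]
print(arc([.520,-.156,p[2]],-15.3,22))
E
```

```text
(array([-4.063e+01, -5.750e+00,  1.000e-02]), np.float64(3.8753518390549555), 'radii', array([0.65, 0.64, 0.64, 0.63, 0.63, 0.62, 0.62, 0.61, 0.6 , 0.6 , 0.59,
       0.59, 0.58, 0.58, 0.57, 0.57, 0.56, 0.56, 0.55, 0.55, 0.55, 0.54]))
```

Emit:
{"name": "carry_out", "arguments": {"delta_pos": [[0,0,-30],[0,0,-40],[0,0,-20]], "turn": [[0,0,0],[0,0,0],[0,0,0]], "fingers": [-1,-1,-1], "force": 25}}

```text
time_s: 0.4
position: [0.223, 0.6112, 0.2806]
eef_rot: [0.547, 3.093, 0.004]
ft_force: [0.3, -0.1, -0.9]
grip_width: 1.001
gripper_force: 0.0
```

Emit:
{"name": "carry_out", "arguments": {"delta_pos": [[-40.6,-5.75,0],[-40.6,-5.75,0],[-40.6,-5.75,0],[-40.6,-5.75,0],[-40.6,-5.75,0],[-40.6,-5.75,0],[-40.6,-5.75,0],[-40.6,-5.75,0],[-40.6,-5.75,0],[-40.6,-5.75,0],[-40.6,-5.75,0]], "turn": [[0,0,3.875],[0,0,3.875],[0,0,3.875],[0,0,3.875],[0,0,3.875],[0,0,3.875],[0,0,3.875],[0,0,3.875],[0,0,3.875],[0,0,3.875],[0,0,3.875]], "fingers": [-1,-1,-1,-1,-1,-1,-1,-1,-1,-1,-1]}}

```text
time_s: 1.5
position: [0.5212, 0.2841, 0.2771]
eef_rot: [-1.638, -2.681, 0.001]
ft_force: [0.9, 0.7, -0.6]
grip_width: 1.002
gripper_force: 0.0
```

Emit:
{"name": "carry_out", "arguments": {"delta_pos": [[-40.6,-5.75,0],[-40.6,-5.75,0],[-40.6,-5.75,0],[-40.6,-5.75,0],[-40.6,-5.75,0],[-40.6,-5.75,0],[-40.6,-5.75,0],[-40.6,-5.75,0],[-40.6,-5.75,0],[-40.6,-5.75,0],[-40.6,-5.75,0],[0,0,0]], "turn": [[0,0,3.875],[0,0,3.875],[0,0,3.875],[0,0,3.875],[0,0,3.875],[0,0,3.875],[0,0,3.875],[0,0,3.875],[0,0,3.875],[0,0,3.875],[0,0,3.875],[0,0,0]], "fingers": [-1,-1,-1,-1,-1,-1,-1,-1,-1,-1,-1,-1]}}

```text
time_s: 2.7
position: [0.5173, -0.1618, 0.278]
eef_rot: [2.507, 1.891, -0.001]
ft_force: [0.3, -0.3, -1.2]
grip_width: 0.997
gripper_force: 0.0
```

```bash
python3 - <<'E'
from h import *
import cv2
i=vision.camera_info("wrist")
cv2.imwrite("pics/w1.png",vision.read_camera("wrist")[:,:,::-1])
s=bot.get_state();R=Ro.from_rotvec(s["eef_rot"]).as_matrix();print(s["position"],R.round(3),np.degrees(np.arctan2(R[1,1],R[0,1])))
c=np.array([[.5386,-.1486,.185],[.5317,-.1735,.185],[.5032,-.1654,.185],[.5103,-.1406,.185],[.5207,-.1567,.185]])
print("expect",proj(i,c).round(0), s["ft_force"])
E
```

```text
[ 0.51854995 -0.1582709   0.27772083] [[ 0.269  0.963  0.   ]
 [ 0.963 -0.269  0.   ]
 [ 0.     0.    -1.   ]] -15.63170058457504
expect [[339. 206.]
 [339. 235.]
 [305. 235.]
 [305. 206.]
 [322. 221.]] [ 0.73490265  1.40552102 -0.50593932]
```

View pics/w1.png

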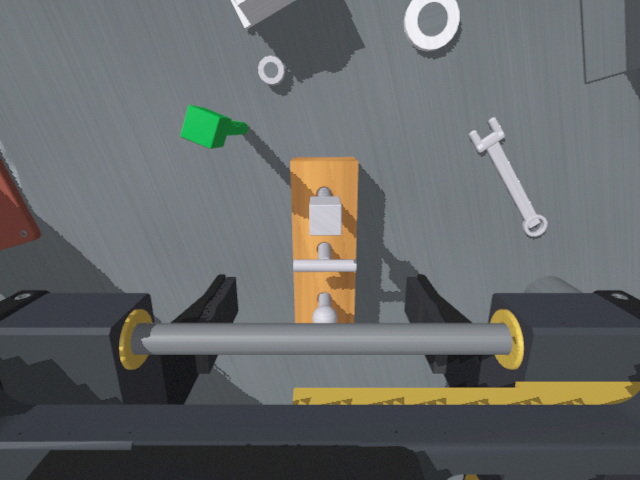

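The wrist view shows the square steel head between the open fingers, top-face centre at about (325,220). The predicted position was (322,221), so the two views agree within 3 mm. I split the difference and descend.

Emit:
{"name": "carry_out", "arguments": {"delta_pos": [[2,3,20],[0,0,25],[0,0,25],[0,0,25],[0,0,20],[0,0,16],[0,0,0],[0,0,0]], "turn": [[0,0,0],[0,0,0],[0,0,0],[0,0,0],[0,0,0],[0,0,0],[0,0,0],[0,0,0]], "fingers": [-1,-1,-1,-1,-1,-1,-1,-1]}}

```text
time_s: 3.55
position: [0.5235, -0.1532, 0.1467]
eef_rot: [-2.496, -1.908, 0.001]
ft_force: [1.0, -1.0, -0.4]
grip_width: 1.001
gripper_force: 0.0
```

Emit:
{"name": "carry_out", "arguments": {"delta_pos": [[0,0,0],[0,0,0],[0,0,0],[0,0,0],[0,0,0],[0,0,0],[0,0,0],[0,0,0],[0,0,0],[0,0,0]], "turn": [[0,0,0],[0,0,0],[0,0,0],[0,0,0],[0,0,0],[0,0,0],[0,0,0],[0,0,0],[0,0,0],[0,0,0]], "fingers": [1,1,1,1,1,1,1,1,1,1], "force": 30}}

```text
time_s: 4.55
position: [0.5233, -0.154, 0.1466]
eef_rot: [2.497, 1.906, -0.0]
ft_force: [1.8, -0.4, -1.0]
grip_width: 0.309
gripper_force: 30.0
```

Emit:
{"name": "carry_out", "arguments": {"delta_pos": [[0,0,-5],[0,0,-10],[0,0,-15],[0,0,-20],[0,0,-20],[0,0,-20],[0,0,-20],[0,0,-15],[0,0,0],[0,0,0]], "turn": [[0,0,0],[0,0,0],[0,0,0],[0,0,0],[0,0,0],[0,0,0],[0,0,0],[0,0,0],[0,0,0],[0,0,0]], "fingers": [1,1,1,1,1,1,1,1,1,1]}}

```text
time_s: 5.55
position: [0.5233, -0.1539, 0.2715]
eef_rot: [2.497, 1.906, 0.0]
ft_force: [0.1, -0.8, -3.3]
grip_width: 0.311
gripper_force: 30.0
```

```bash
python3 - <<'E'
from h import *
p=bot.get_state()["position"];print(p)
# rod axis lies ~3 mm in -y of TCP -> aim TCP there
print(arc([.527,.100,p[2]],11,12))
E
```

```text
[ 0.52327898 -0.15392349  0.27146597]
(array([21.33, -0.89,  0.  ]), np.float64(-2.1908075469789074), 'radii', array([0.54, 0.54, 0.54, 0.54, 0.54, 0.54, 0.54, 0.54, 0.54, 0.54, 0.54,
       0.54]))
```

Emit:
{"name": "carry_out", "arguments": {"delta_pos": [[21.3,-0.9,0],[21.3,-0.9,0],[21.3,-0.9,0],[21.3,-0.9,0],[21.3,-0.9,0],[21.3,-0.9,0],[21.3,-0.9,0],[21.3,-0.9,0],[21.3,-0.9,0],[21.3,-0.9,0],[21.3,-0.9,0],[21.3,-0.9,0]], "turn": [[0,0,-2.2],[0,0,-2.2],[0,0,-2.2],[0,0,-2.2],[0,0,-2.2],[0,0,-2.2],[0,0,-2.2],[0,0,-2.2],[0,0,-2.2],[0,0,-2.2],[0,0,-2.2],[0,0,-2.2]], "fingers": [1,1,1,1,1,1,1,1,1,1,1,1]}}

```text
time_s: 6.75
position: [0.5263, 0.1013, 0.2716]
eef_rot: [1.992, 2.429, -0.0]
ft_force: [-0.1, 0.1, -2.8]
grip_width: 0.313
gripper_force: 30.0
```

Emit:
{"name": "carry_out", "arguments": {"delta_pos": [[0,0,0],[0,0,0],[0,0,0]], "turn": [[0,0,0],[0,0,0],[0,0,0]], "fingers": [1,1,1]}}

```text
time_s: 7.05
position: [0.5268, 0.0991, 0.2716]
eef_rot: [1.997, 2.425, -0.0]
ft_force: [0.2, 0.2, -2.1]
grip_width: 0.308
gripper_force: 30.0
```

```bash
python3 - <<'E'
from h import *
import cv2
a=vision.read_camera("scene")[:,:,::-1];b=vision.read_camera("wrist")[:,:,::-1]
cv2.imwrite("pics/s2.png",a);cv2.imwrite("pics/w2.png",b)
cv2.imwrite("pics/s2c.png",cv2.resize(a[150:350,270:470],(600,600),interpolation=cv2.INTER_CUBIC))
s=bot.get_state();p=s["position"];R=Ro.from_rotvec(s["eef_rot"]).as_matrix();print(p,R.round(3),s["ft_force"])
i=vision.camera_info("scene");f=p-[0,0,.2715-.14]
print("foot exp",((proj(i,[f,p,[.5265,.1008,.1],[.527,.100,.1]])-[270,150])*3).round(0))
E
```

```text
[0.52685285 0.09885469 0.27165035] [[-0.191  0.982  0.   ]
 [ 0.982  0.191 -0.   ]
 [-0.     0.    -1.   ]] [ 0.6035748   0.13531867 -2.83991973]
foot exp [[236. 348.]
 [253. 138.]
 [234. 404.]
 [232. 404.]]
```

View pics/s2c.png

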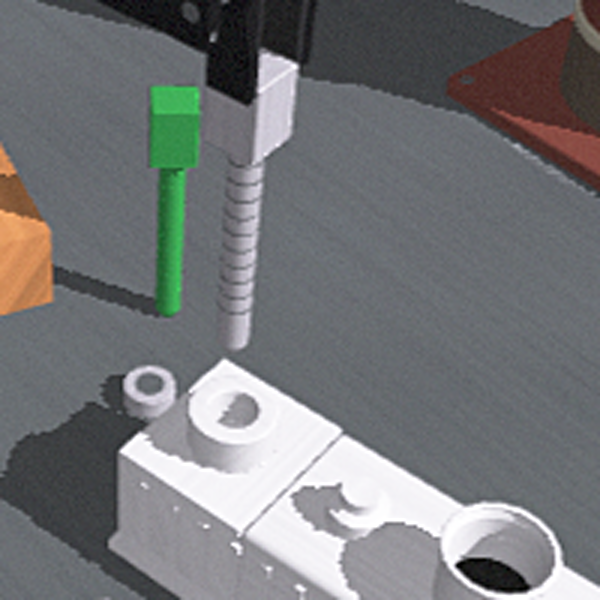

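Scene crop: the rod hangs upright with its foot at about (236,346). The boss mouth centre is at about (232,405), almost directly below.

```bash
python3 - <<'E'
from h import *
i=vision.camera_info("scene")
f=ray(i,270+236/3,150+346/3,.14);m=ray(i,270+232/3,150+405/3,.1);print(f,m,m-f)
s=bot.get_state();print(Ro.from_rotvec(s["eef_rot"]).inv().apply(m-f)*1000)
E
```

```text
[0.5257246  0.09794498 0.14      ] [0.52781927 0.10067383 0.1       ] [ 0.00209467  0.00272885 -0.04      ]
[ 2.2844773   2.57408639 39.9998685 ]
```

Emit:
{"name": "carry_out", "arguments": {"delta_pos": [[2,1.6,0],[0,0,5],[0,0,10],[0,0,10],[0,0,5],[0,0,5],[0,0,5],[0,0,5],[0,0,5],[0,0,5],[0,0,5],[0,0,5]], "turn": [[0,0,0],[0,0,0],[0,0,0],[0,0,0],[0,0,0],[0,0,0],[0,0,0],[0,0,0],[0,0,0],[0,0,0],[0,0,0],[0,0,0]], "fingers": [1,1,1,1,1,1,1,1,1,1,1,1], "force": 15}}

```text
time_s: 8.35
position: [0.5279, 0.1019, 0.2062]
eef_rot: [1.996, 2.426, 0.0]
ft_force: [0.1, 0.0, -2.8]
grip_width: 0.317
gripper_force: 15.0
```

Emit:
{"name": "carry_out", "arguments": {"delta_pos": [[0,0,0],[0,0,0],[0,0,3],[0,0,3],[0,0,3],[0,0,3],[0,0,0]], "turn": [[0,0,0],[0,0,0],[0,0,0],[0,0,0],[0,0,0],[0,0,0],[0,0,0]], "fingers": [1,1,1,1,1,1,1]}}

```text
time_s: 9.05
position: [0.5276, 0.1018, 0.194]
eef_rot: [-1.996, -2.426, 0.001]
ft_force: [0.3, -1.1, -2.5]
grip_width: 0.315
gripper_force: 15.0
```

```bash
python3 - <<'E'
from h import *
import cv2
a=vision.read_camera("scene")[:,:,::-1]
cv2.imwrite("pics/s3c.png",cv2.resize(a[150:350,270:470],(600,600),interpolation=cv2.INTER_CUBIC))
s=bot.get_state();print(s["position"],s["ft_force"],s["torque"],s["grip_width"])
E
```

```text
[0.52776635 0.10181456 0.19430659] [ 0.5529602  -0.53211855 -1.99935059] [-0.08099763 -0.02843547 -0.04298285] 0.3172131123916536
```

View pics/s3c.png

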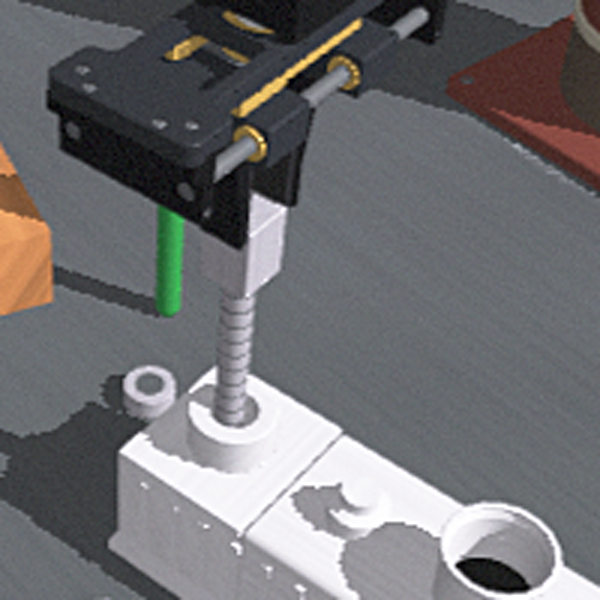

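The rod is inside the bore (shaft enters at about (234,410)) and the forces are unchanged, so it is free. I go down slowly, feeling for the floor.

Emit:
{"name": "carry_out", "arguments": {"delta_pos": [[0,0,2],[0,0,2],[0,0,2],[0,0,2],[0,0,1],[0,0,1],[0,0,1],[0,0,1]], "turn": [[0,0,0],[0,0,0],[0,0,0],[0,0,0],[0,0,0],[0,0,0],[0,0,0],[0,0,0]], "fingers": [1,1,1,1,1,1,1,1]}}

```text
time_s: 9.9
position: [0.528, 0.1019, 0.1826]
eef_rot: [1.996, 2.426, 0.0]
ft_force: [0.3, 1.5, -2.4]
grip_width: 0.317
gripper_force: 15.0
```

Emit:
{"name": "carry_out", "arguments": {"delta_pos": [[0,0,1],[0,0,1],[0,0,1],[0,0,1],[0,0,1]], "turn": [[0,0,0],[0,0,0],[0,0,0],[0,0,0],[0,0,0]], "fingers": [1,1,1,1,1]}}

```text
time_s: 10.4
position: [0.5279, 0.1019, 0.1775]
eef_rot: [-1.996, -2.426, 0.0]
ft_force: [-0.1, 0.5, -2.8]
grip_width: 0.316
gripper_force: 15.0
```

Emit:
{"name": "carry_out", "arguments": {"delta_pos": [[0,0,1],[0,0,1],[0,0,1],[0,0,1],[0,0,1]], "turn": [[0,0,0],[0,0,0],[0,0,0],[0,0,0],[0,0,0]], "fingers": [1,1,1,1,1]}}

```text
time_s: 10.9
position: [0.5279, 0.1019, 0.1725]
eef_rot: [1.996, 2.426, -0.0]
ft_force: [-0.3, 0.4, -2.2]
grip_width: 0.318
gripper_force: 15.0
```

Emit:
{"name": "carry_out", "arguments": {"delta_pos": [[0,0,1],[0,0,1],[0,0,1],[0,0,1]], "turn": [[0,0,0],[0,0,0],[0,0,0],[0,0,0]], "fingers": [1,1,1,1]}}

```text
time_s: 11.3
position: [0.5279, 0.1019, 0.1685]
eef_rot: [-1.996, -2.426, 0.0]
ft_force: [-0.2, -0.9, -1.4]
grip_width: 0.316
gripper_force: 15.0
```

Emit:
{"name": "carry_out", "arguments": {"delta_pos": [[0,0,1],[0,0,1],[0,0,1],[0,0,1]], "turn": [[0,0,0],[0,0,0],[0,0,0],[0,0,0]], "fingers": [1,1,1,1]}}

```text
time_s: 11.7
position: [0.5279, 0.1019, 0.1645]
eef_rot: [1.996, 2.426, -0.0]
ft_force: [0.5, -0.9, -3.9]
grip_width: 0.319
gripper_force: 15.0
```

Emit:
{"name": "carry_out", "arguments": {"delta_pos": [[0,0,1],[0,0,1],[0,0,1],[0,0,1]], "turn": [[0,0,0],[0,0,0],[0,0,0],[0,0,0]], "fingers": [1,1,1,1]}}

```text
time_s: 12.1
position: [0.5297, 0.1024, 0.1629]
eef_rot: [1.995, 2.424, 0.006]
ft_force: [-0.7, 0.6, 16.3]
grip_width: 0.315
gripper_force: 15.1
```

The vertical force jumped from -2.5 N to +16 N, so the rod has bottomed. The foot is at about z = 0.031, 69 mm deep. I hold still, ease off a little, then release.

Emit:
{"name": "carry_out", "arguments": {"delta_pos": [[0,0,0],[0,0,0],[0,0,0],[0,0,0],[0,0,0],[0,0,0]], "turn": [[0,0,0],[0,0,0],[0,0,0],[0,0,0],[0,0,0],[0,0,0]], "fingers": [1,1,1,1,1,1]}}

```text
time_s: 12.7
position: [0.5298, 0.1024, 0.1629]
eef_rot: [1.995, 2.424, 0.006]
ft_force: [-0.7, 0.3, 12.5]
grip_width: 0.314
gripper_force: 15.1
```

Emit:
{"name": "carry_out", "arguments": {"delta_pos": [[0,0,-1],[0,0,-0.5],[0,0,0],[0,0,0],[0,0,0],[0,0,0]], "turn": [[0,0,0],[0,0,0],[0,0,0],[0,0,0],[0,0,0],[0,0,0]], "fingers": [1,1,1,1,1,1]}}

```text
time_s: 13.3
position: [0.5289, 0.1022, 0.163]
eef_rot: [1.995, 2.425, 0.003]
ft_force: [0.7, 0.8, 7.0]
grip_width: 0.314
gripper_force: 15.0
```

Emit:
{"name": "carry_out", "arguments": {"delta_pos": [[0,0,0],[0,0,0],[0,0,0],[0,0,0],[0,0,0],[0,0,0],[0,0,0],[0,0,0],[0,0,0],[0,0,0]], "turn": [[0,0,0],[0,0,0],[0,0,0],[0,0,0],[0,0,0],[0,0,0],[0,0,0],[0,0,0],[0,0,0],[0,0,0]], "fingers": [0.2,0.0,-0.3,-0.6,-1,-1,-1,-1,-1,-1]}}

```text
time_s: 14.3
position: [0.5279, 0.1019, 0.1621]
eef_rot: [1.996, 2.426, -0.0]
ft_force: [0.3, -0.0, -0.3]
grip_width: 0.991
gripper_force: 0.0
```

Emit:
{"name": "carry_out", "arguments": {"delta_pos": [[0,0,-5],[0,0,-10],[0,0,-20],[0,0,-20],[0,0,-20],[0,0,-20],[0,0,-20],[0,0,0],[0,0,0],[0,0,0],[0,0,0]], "turn": [[0,0,0],[0,0,0],[0,0,0],[0,0,0],[0,0,0],[0,0,0],[0,0,0],[0,0,0],[0,0,0],[0,0,0],[0,0,0]], "fingers": [-1,-1,-1,-1,-1,-1,-1,-1,-1,-1,-1]}}

```text
time_s: 15.4
position: [0.5275, 0.1018, 0.2763]
eef_rot: [-1.996, -2.425, 0.002]
ft_force: [0.8, -0.0, 0.2]
grip_width: 1.0
gripper_force: 0.0
```

```bash
python3 - <<'E'
from h import *
import cv2
a=vision.read_camera("scene")[:,:,::-1]
cv2.imwrite("pics/s4c.png",cv2.resize(a[150:350,270:470],(600,600),interpolation=cv2.INTER_CUBIC))
E
```

```text
(no output)
```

View pics/s4c.png

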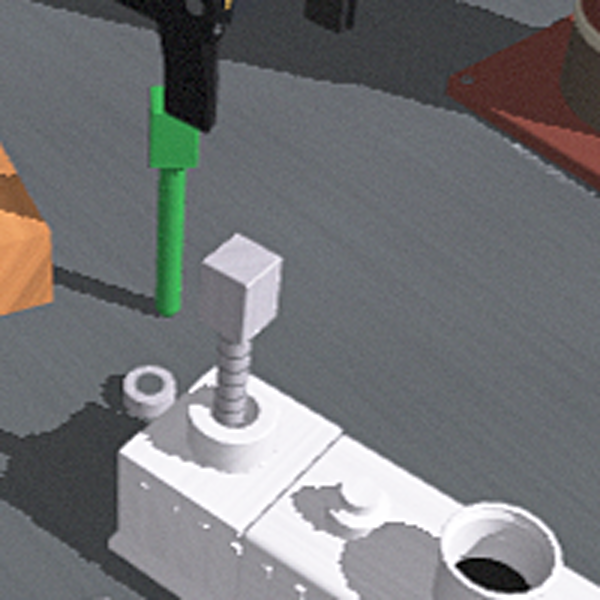

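The rod stands upright in the boss bore, with its head at about (241,290) and the fingers well clear.

```bash
python3 -c "
from cell import bot
print(bot.hand_in())"
```

```text
the job is handed in; nothing more can be done
None
```

The depth rod stands released and upright in the narrow boss bore, bottomed at about 69 mm below the mouth; the job was handed in at about 15.5 s, and no verdict was returned.

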